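Set the red-lidded coffee out for collection

ROBOT

A 6-joint arm with a two-finger parallel gripper is mounted at the origin on the work surface. World frame = base frame: x ahead of the robot, y to its left, z up, the work surface at z = 0. Lengths are in mm, angles in rad, forces in N, time in s.
With the tool pointing down it reaches from about 275 to 750 mm from the base axis. Payload 10.2 kg.
Tool frame: the origin (TCP) lies at the very end of the fingers, on their centre line; the grasp point (between the pads) lies 19 mm behind it; z points along the fingers, y is the line along which they close (so a half turn about z gives the same grasp; the last joint's range is limited). The gripper opens to 85 mm and grips with 20 to 120 N. Pads are 22 mm wide; open, the fingers measure 114 mm over their backs; the gripper's body (76 mm by 85 mm) begins 54 mm behind the grasp point. The pads swing forward as they close: fully open they stand 13 mm farther back than shut.
Start: joints at [-1.437, 0.313, 1.498, -0, 1.331, -0.223], TCP at [183.358, -491.946, 231.294] pointing down, gripper open.
Joint ranges: [-2.94, 2.94], [-0.97, 2.17], [0.19, 2.56], [-1.23, 4.37], [0.02, 3.11], [-2.88, 2.88]. Speed limits (rad/s): [2.39, 2.39, 3.01, 3.14, 3.14, 3.14].

INTERFACE

Orientations are given as a unit quaternion [w, x, y, z].
In Python, from rig import ctrl gives the robot as it stands.
- The arm moves only by the tool step_arm, never from a script. Its argument "increments" is a list of rows, each a list of 3 entries, a list of its own where there are three numbers: the shift along the tool's x, y, z in cm, then the turn, a rotation vector about the tool's x, y, z in degrees, then the opening in per cent of the stroke, from 0 (shut) to 100 (fully open). A call has 1 to 8 rows; each row is the pose to reach, as a shift and turn from the pose commanded when the call began, along the tool's axes at that moment; what a row does not reach only later rows make up. A row lasts 1/8 s, in which the tool goes at most 62.5 mm and 10.7 degrees, less where a joint would pass 70% of its speed; a pose out of reach is approached as far as the arm can. A call with a gripper value outside its range is refused whole. The fingers move at their own pace and stop on an object; "squeeze" is the grip in N (left out, the last holds). Time passes only in rows, so rows that repeat a pose let the fingers close. It gives the time, the measured TCP pose, the force, the opening and the grip force at its end, in the units of the state.
- ctrl.sense(): the state, without advancing time (a new reading comes with each control period).
- ctrl.capture(name): name is "side" or "top" or "wrist"; returns a dict with "img" (400x640x3 uint8, red, green, blue), "fx", "fy", "cx", "cy" (pixels), "k1" (the pictures are not rectified: a ray, as slopes to the right and down, at radius r is drawn at 1 + k1 r^2 times it, then the intrinsics apply), "extrinsics" (4x4, takes a point from camera to world coordinates). Camera axes: x right, y down, z forward; pixel columns grow to the right and rows downward; lengths in mm; the calibration is good to about 2 mm. A picture is of the moment at which its call begins. There is no depth.
- ctrl.finish_job(): hands the job in; it is judged then, once.
The state is a dict: "time_s": time; "joints": joint angles; "dq": joint speeds; "tau": joint torques, N m; "eef_pos": TCP position; "ee_rot": TCP orientation; "force": force on the tool from outside, world axes, zero at the start; "wrist_torque": the same for the moment, N m; "grip_width": opening from 0.0 (shut) to 1.0 (fully open); "grip_force": force on a finger pad.
Only numpy, scipy, OpenCV 4.12 (cv2) and the standard library are available. Lean on these libraries where they do the work, as an engineer would, in place of code of your own. Each camera call takes 0.05 s, during which the arm holds its last target. There are 200 camera calls.

TASK

Pick up the takeaway cup with the red lid and set it down gently, upright, in the middle of the free round black mat with the orange ring. It is a thin paper cup that is crushed by a grip of more than about 30 N, so hold it lightly, do not drop it or press it down hard, and keep it upright; leave the cups with the black and the white lid where they are.

Things in the scene. Friction and masses are not known exactly. Their poses are not given: they have to be found in the camera images.
- red_lid_cup: The cup to serve: closed navy paper cup with a red lid, 80 to 160 g, on the counter (z = 0). Origin: centre of its underside, z up. Round, 70 mm tall, base 46 mm across; from 12 to 50 mm up a straight sleeve 56 mm across, the widest part: grip it there, from any side. Lid 54 mm across. A grip of 20 N holds it safely; over 30 N from each finger, or pressing down with over 50 N, crushes it.
- free_mat: The empty round mat, fixed to the counter: black rubber with an orange ring, 110 mm across and 6 mm thick; its top is level, with no rim. Origin: centre of its underside, on the counter.
- black_lid_cup: A cup of the same shape and size with a black lid, standing on the counter at least 120 mm to the left or right of the red-lidded one; not to be touched. Origin: centre of its underside.
- white_lid_cup: A cup of the same shape and size with a white lid, already standing on the other, identical mat, at least 110 mm to the left or right of the free mat's centre; not to be touched. Origin: centre of its underside.
Not all that is in view belongs to the job. Leave any brown or yellow look-alike of the free_mat alone.

How it is judged:
By the outcome, as a careful person would: the job done as asked, in the order asked, and still so for the second after the job is handed in, with the robot touching nothing.
It also fails if it takes over 45 s, if anything falls off the work surface, if the arm or the gripper's body presses on something with over 40 N, if the wrist force passes 120 N, or if a joint passes its speed limit or range.

## Working session

There is one attempt and no reset: what is moved stays moved. The work goes in short steps, Python scripts to look and compute and a tool call to move; the robot and the scene stay as the last step left them, time stands still between calls to the robot, and variables do not carry over. Pictures are saved under pics/ and viewed, at most 10 in all, crops included, and the job is handed in when it is done.

Besides the shell and the picture viewer there is one more tool, called after "Call:" as name(argument=value, ...), one argument or row to a line, values as JSON. step_arm: Moves the arm, as the interface text tells. Its arguments: {"type":"object","properties":{"increments":{"type":"array"},"squeeze":{"type":"number"}},"required":["increments"]}

```bash
mkdir -p pics; ls; cat > h.py <<'E'
import numpy as np, cv2
from rig import ctrl
def ray(c,u,v):
    K=np.array([[c["fx"],0,c["cx"]],[0,c["fy"],c["cy"]],[0,0,1.]])
    p=cv2.undistortPoints(np.array([[[u,v]]],float),K,np.array([c["k1"],0,0,0,0.]))[0,0]
    T=np.array(c["extrinsics"]); return T[:3,3],T[:3,:3]@np.array([p[0],p[1],1])
def onplane(c,u,v,z):
    o,d=ray(c,u,v); return o+d*(z-o[2])/d[2]
E
python3 - <<'E'
from h import *
import pickle
for n in("top","side"):
    c=ctrl.capture(n); pickle.dump(c,open(n+".pkl","wb"))
    cv2.imwrite(f"pics/{n}1.png",c["img"][:,:,::-1]); print(n,c["fx"],c["k1"],np.round(c["extrinsics"],3).tolist())
s=ctrl.sense();print(s)
E
```

```text
pics
top 410.9460020069504 -0.10276565668297134 [[0.01, -0.996, 0.092, 408.616], [-1.0, -0.009, 0.017, -62.73], [-0.016, -0.092, -0.996, 946.303], [0.0, 0.0, 0.0, 1.0]]
side 440.1931558042553 -0.08925410489023658 [[-0.859, -0.32, 0.4, 65.444], [-0.512, 0.545, -0.664, 643.813], [-0.006, -0.775, -0.632, 730.85], [0.0, 0.0, 0.0, 1.0]]
{'time_s': 0.1, 'joints': array([-1.43739791e+00,  3.13407590e-01,  1.49832813e+00,  1.26853881e-05,
        1.33098948e+00, -2.23382462e-01]), 'dq': array([-9.31186958e-05, -6.19262848e-04, -2.33289602e-03,  1.14409917e-03,
       -1.97516827e-03, -5.72008029e-04]), 'tau': array([ 2.24342097e-03, -4.12899721e+01, -2.60141605e+01, -2.18715968e-04,
        3.02300694e-03,  9.19666860e-06]), 'eef_pos': array([ 183.33242558, -491.72140089,  230.79778356]), 'ee_rot': array([-5.65425681e-04,  9.84130687e-01,  1.77444272e-01,  3.16234018e-05]), 'force': array([ 0.05617767, -0.67261423, -0.15887   ]), 'wrist_torque': array([ 0.02968216, -0.06472283,  0.0070531 ]), 'grip_force': 0.0, 'grip_width': 1.0033053101544225}
```

View pics/top1.png

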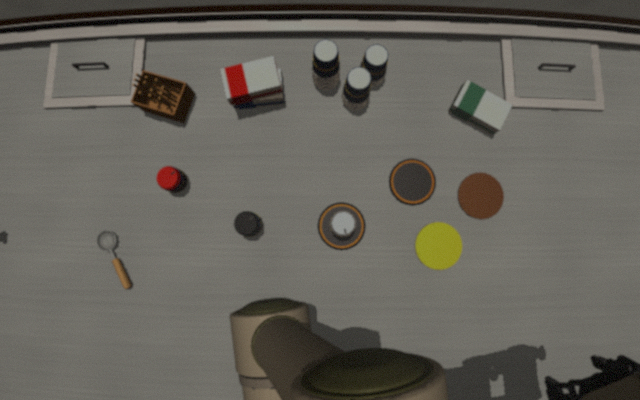

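View pics/side1.png

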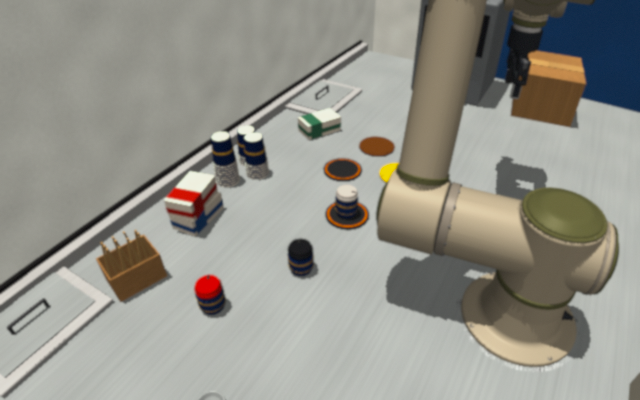

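The top view shows the red-lid cup at about (170,180), the black-lid cup at (248,224) and the white-lid cup on its mat at (343,223). The other round discs are an empty black mat with an orange ring at (412,181), a brown disc at (480,196) and a yellow disc at (438,246).

The target is (412,181), since it is the only black disc with an orange ring and nothing on it. The cup is (170,180), the only red-lidded navy one; the red-and-white box at (250,80) is not a cup. I'll confirm with a crop and measure.

```bash
cat > m.py <<'E'
from h import *
import pickle
def blob(img,lo,hi,box,red=False):
    h=cv2.cvtColor(img,cv2.COLOR_RGB2HSV); m=cv2.inRange(h,lo,hi)
    if red: m|=cv2.inRange(h,(170,lo[1],lo[2]),(180,255,255))
    k=np.zeros_like(m); x0,y0,x1,y1=box; k[y0:y1,x0:x1]=m[y0:y1,x0:x1]
    cs,_=cv2.findContours(k,cv2.RETR_EXTERNAL,cv2.CHAIN_APPROX_NONE)
    return max(cs,key=cv2.contourArea)
def circ(c,ct,z):
    P=np.array([onplane(c,*p[0],z)[:2] for p in ct]); (a,b),r=cv2.minEnclosingCircle(P.astype(np.float32)); 
    A=np.c_[2*P,np.ones(len(P))]; s=np.linalg.lstsq(A,(P**2).sum(1),rcond=None)[0]
    return np.round([a,b,r,s[0],s[1],np.sqrt(s[2]+s[0]**2+s[1]**2)],1)
E
python3 - <<'E'
from m import *
t=pickle.load(open("top.pkl","rb"));s=pickle.load(open("side.pkl","rb"))
a=cv2.resize(t["img"][140:220,130:210],(400,400),interpolation=cv2.INTER_CUBIC);b=cv2.resize(t["img"][140:220,375:455],(400,400),interpolation=cv2.INTER_CUBIC)
cv2.imwrite("pics/crop1.png",np.hstack([a,b])[:,:,::-1])
for c,br,bm in((t,(140,150,200,210),(380,150,442,212)),(s,(185,265,240,325),(315,150,366,187))):
    r=blob(c["img"],(0,150,60),(8,255,255),br,True); m=blob(c["img"],(5,90,60),(22,255,255),bm)
    print("red",cv2.boundingRect(r),cv2.contourArea(r),circ(c,r,68)); print("mat",cv2.boundingRect(m),circ(c,m,6))
# white mat ring, black lid approx
w=blob(t["img"],(5,90,60),(22,255,255),(310,195,375,257)); print("wmat",circ(t,w,6)); print("blk",onplane(t,247,223,68))
E
```

```text
red (157, 167, 23, 23) 377.0 [542.4 287.   26.3 542.2 287.1  24.8]
mat (390, 159, 45, 45) [ 547.  -260.2   52.4  546.9 -260.2   51.2]
red (195, 275, 27, 25) 471.0 [540.1 290.8  30.  540.2 291.1  27.3]
mat (324, 159, 37, 21) [ 548.  -262.9   53.5  547.5 -262.7   51.2]
wmat [443.1 -96.4  52.2 443.1 -96.3  51. ]
blk [444.38110751 107.98128979  68.        ]
```

View pics/crop1.png

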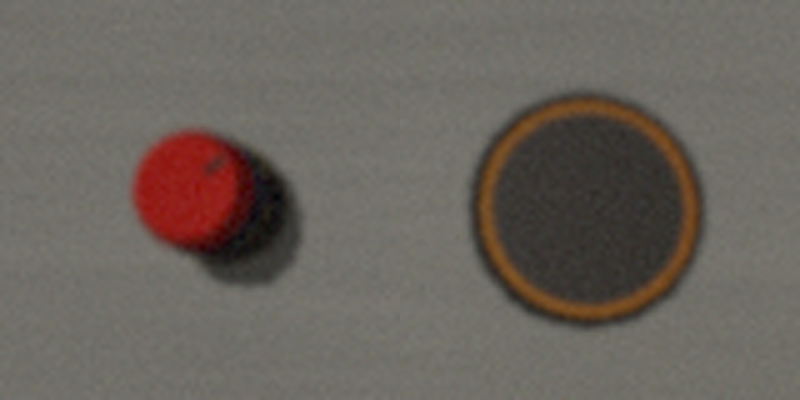

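The crop confirms both: the left half shows the red-lidded cup and the right half the empty black mat with the orange ring. The cup is at about (541.5, 287.5) and the mat at about (547, -261). I'm moving towards the cup now.

Call:
step_arm(
  increments=[
    [[3.0,-3.0,0],[0,0,0],100],
    [[7,-7,0],[0,0,0],100],
    [[11,-11,0],[0,0,0],100],
    [[15,-15,0],[0,0,0],100],
    [[19,-19,0],[0,0,0],100],
    [[23,-23,0],[0,0,0],100],
    [[27,-27,0],[0,0,0],100],
    [[31,-31,0],[0,0,0],100],
  ],
  squeeze=20,
)

```text
time_s: 1.1
eef_pos: [365.9, -91.4, 231.3]
ee_rot: [0.0, 0.984, 0.177, 0.0]
force: [0.6, 0.4, -0.2]
grip_width: 1.001
grip_force: 0.0
```

Call:
step_arm(
  increments=[
    [[4,-4,0],[0,0,0],100],
    [[8,-8,0],[0,0,0],100],
    [[12,-12,0.5],[0,0,0],100],
    [[16,-16,1],[0,0,0],100],
    [[20,-20,2],[0,0,0],100],
    [[24,-24,3],[0,0,0],100],
    [[27,-27,4],[0,0,0],100],
    [[29.5,-29.5,4],[0,0,0],100],
  ],
)

```text
time_s: 2.1
eef_pos: [538.8, 287.8, 189.8]
ee_rot: [0.0, 0.984, 0.178, -0.001]
force: [1.3, -1.2, 0.6]
grip_width: 1.0
grip_force: 0.0
```

```bash
cat >> m.py <<'E'
from scipy.spatial.transform import Rotation as R
def rel(target):
    s=ctrl.sense(); q=s["ee_rot"]; r=R.from_quat([q[1],q[2],q[3],q[0]])
    print("t",s["time_s"],"pos",np.round(s["eef_pos"],1),"z",np.round(r.as_matrix()[:,2],4),"F",np.round(s["force"],1),"grip",s["grip_width"],s["grip_force"],"j",np.round(s["joints"],2))
    print("rel cm",np.round(r.inv().apply(np.array(target)-s["eef_pos"])/10,2))
E
python3 - <<'E'
from m import *
c=ctrl.capture("wrist"); cv2.imwrite("pics/w1.png",c["img"][:,:,::-1])
rel([541.5,287.5,100])
r=blob(c["img"],(0,150,50),(8,255,255),(0,0,640,400),True);print(cv2.boundingRect(r),cv2.contourArea(r),circ(c,r,68),np.round(c["extrinsics"],2).tolist())
E
```

```text
t 2.15 pos [539.6 290.6 189.9] z [-0.001  0.001 -1.   ] F [-0.7  1.6  0. ] grip 0.9981766195607198 0.0 j [0.3  0.54 1.27 0.   1.33 1.51]
rel cm [0.07 0.37 8.99]
(581, 0, 59, 63) 2722.5 [750.2 102.4  29.9 749.3 103.6  23.6] [[0.35, -0.89, -0.3, 615.16], [-0.94, -0.33, -0.11, 316.46], [0.0, 0.32, -0.95, 331.94], [0.0, 0.0, 0.0, 1.0]]
```

View pics/w1.png

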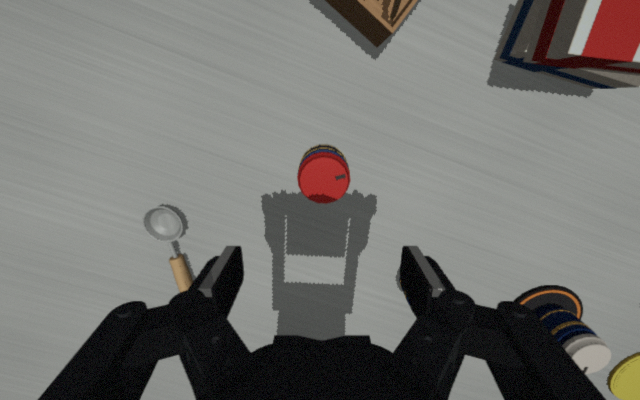

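The wrist view shows the red lid at (324,177), centred between the fingers. The mask had picked up the red box at the top right, so I'm restricting it to the lid.

```bash
python3 - <<'E'
from m import *
c=ctrl.capture("wrist")
r=blob(c["img"],(0,150,50),(8,255,255),(285,135,365,215),True);print(cv2.boundingRect(r),circ(c,r,69))
rel([541.5,287.5,100])
E
```

```text
(301, 154, 51, 51) [545.8 288.4  26.4 545.7 288.4  25.5]
t 2.2 pos [539.1 288.7 190. ] z [-1.2e-03  1.0e-04 -1.0e+00] F [-0.5  0.2 -0.4] grip 0.9983325344316142 0.0 j [0.3  0.54 1.28 0.   1.33 1.51]
rel cm [0.19 0.2  9.  ]
```

Call:
step_arm(
  increments=[
    [[0.2,0.1,3],[0,0,0],100],
    [[0.4,0.1,6],[0,0,0],100],
    [[0.4,0.1,8],[0,0,0],100],
    [[0.4,0.1,9],[0,0,0],100],
    [[0.4,0.1,9],[0,0,0],100],
  ],
)

```text
time_s: 2.82
eef_pos: [542.9, 286.4, 101.2]
ee_rot: [0.0, 0.984, 0.177, -0.0]
force: [-1.1, 0.1, 0.4]
grip_width: 0.996
grip_force: 0.0
```

```bash
python3 - <<'E'
from m import *
c=ctrl.capture("wrist"); cv2.imwrite("pics/w2.png",c["img"][:,:,::-1])
r=blob(c["img"],(0,150,50),(8,255,255),(240,130,400,290),True);print(cv2.boundingRect(r),circ(c,r,69))
rel([543.5,288,10])
E
```

```text
(283, 179, 75, 73) [546.1 289.1  27.2 546.3 288.6  25.9]
t 2.875 pos [543.2 286.6 101.9] z [ 6.e-04  1.e-04 -1.e+00] F [ 0.4  0.4 -0. ] grip 1.003000542101222 0.0 j [ 0.29  0.63  1.37 -0.    1.14  1.51]
rel cm [ 0.07 -0.13  9.19]
```

View pics/w2.png

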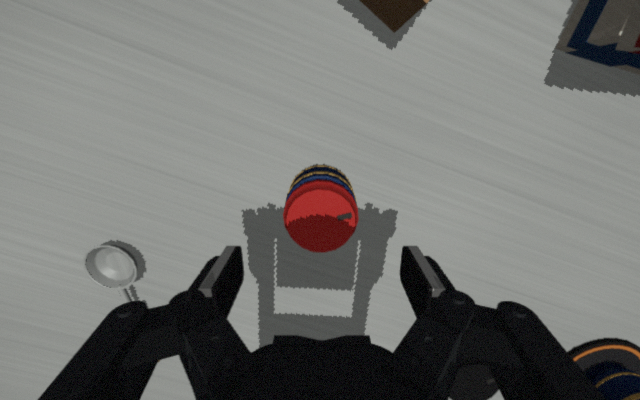

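The lid at (320,215) is centred between the fingertips at x = 242 and x = 401. I'll descend and close lightly.

Call:
step_arm(
  increments=[
    [[0.2,-0.1,2],[0,0,0],100],
    [[0.2,-0.1,4],[0,0,0],100],
    [[0.2,-0.1,6],[0,0,0],100],
    [[0.2,-0.1,7.5],[0,0,0],100],
    [[0.2,-0.1,8.5],[0,0,0],100],
    [[0.2,-0.1,9.1],[0,0,0],100],
    [[0.2,-0.1,9.1],[0,0,0],100],
  ],
)

```text
time_s: 3.75
eef_pos: [544.6, 288.4, 10.2]
ee_rot: [-0.0, 0.984, 0.177, -0.0]
force: [-0.2, -0.6, 0.6]
grip_width: 0.998
grip_force: 0.0
```

Call:
step_arm(
  increments=[
    [[0,0,0],[0,0,0],80],
    [[0,0,0],[0,0,0],75],
    [[0,0,0],[0,0,0],70],
    [[0,0,0],[0,0,0],66],
    [[0,0,0],[0,0,0],62],
    [[0,0,0],[0,0,0],58],
    [[0,0,0],[0,0,0],55],
    [[0,0,0],[0,0,0],55],
  ],
  squeeze=20,
)

```text
time_s: 4.75
eef_pos: [544.7, 288.4, 10.6]
ee_rot: [-0.0, 0.984, 0.177, 0.0]
force: [-0.4, -1.2, 5.4]
grip_width: 0.65
grip_force: 21.5
```

Call:
step_arm(
  increments=[
    [[0,0,-0.3],[0,0,0],50],
    [[0,0,-1],[0,0,0],50],
    [[0,0,-2.2],[0,0,0],50],
    [[0,0,-4],[0,0,0],50],
    [[0,0,-6],[0,0,0],50],
    [[0,0,-8],[0,0,0],50],
    [[0,0,-9.5],[0,0,0],50],
    [[0,0,-10],[0,0,0],50],
  ],
)

```text
time_s: 5.75
eef_pos: [544.9, 288.5, 111.7]
ee_rot: [-0.0, 0.984, 0.177, 0.001]
force: [-0.3, 0.5, -1.5]
grip_width: 0.652
grip_force: 21.5
```

```bash
python3 - <<'E'
from m import *
c=ctrl.capture("side"); cv2.imwrite("pics/s2.png",c["img"][:,:,::-1])
rel([547,-261,110])
E
```

```text
t 5.8 pos [544.9 288.5 111.5] z [ 1.4e-03  4.0e-04 -1.0e+00] F [ 0.3 -0.8 -0.7] grip 0.6436854859496873 21.498351395130157 j [ 0.3   0.62  1.35 -0.    1.17  1.51]
rel cm [-18.99  51.56   0.13]
```

View pics/s2.png

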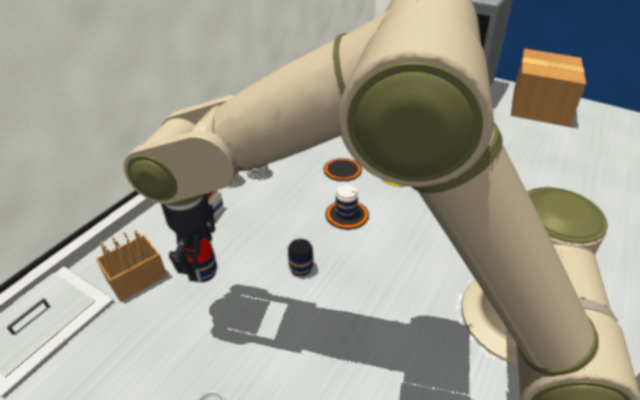

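The cup is held upright in the gripper at about (205,258), and the other cups are untouched. I'll carry it across to the mat.

Call:
step_arm(
  increments=[
    [[-0.4,1,0],[0,0,0],50],
    [[-1.1,3,0],[0,0,0],50],
    [[-2.2,6,0],[0,0,0],50],
    [[-3.5,9.5,0],[0,0,0],50],
    [[-4.8,13,0],[0,0,0],50],
    [[-6.1,16.5,0],[0,0,0],50],
    [[-7.4,20,0],[0,0,0],50],
    [[-8.7,23.5,0],[0,0,0],50],
  ],
)

```text
time_s: 6.8
eef_pos: [544.4, 35.3, 109.9]
ee_rot: [-0.0, 0.984, 0.177, -0.0]
force: [0.3, -1.2, -1.7]
grip_width: 0.649
grip_force: 21.5
```

Call:
step_arm(
  increments=[
    [[-1.3,3.5,0],[0,0,0],50],
    [[-2.6,7,0],[0,0,0],50],
    [[-3.9,10.5,0],[0,0,0],50],
    [[-5.2,14,0],[0,0,0],50],
    [[-6.5,17.5,0],[0,0,0],50],
    [[-7.8,21,0],[0,0,0],50],
    [[-8.9,24.1,0],[0,0,0],50],
    [[-9.7,26.4,0],[0,0,0],50],
  ],
)

```text
time_s: 7.8
eef_pos: [545.4, -245.6, 109.9]
ee_rot: [-0.0, 0.984, 0.177, -0.0]
force: [0.5, -0.2, -1.3]
grip_width: 0.655
grip_force: 21.5
```

Call:
step_arm(
  increments=[
    [[-0.4,1.1,0],[0,0,0],50],
    [[-0.5,1.6,0],[0,0,0],50],
    [[-0.5,1.6,0],[0,0,0],50],
    [[-0.5,1.6,0],[0,0,0],50],
  ],
)

```text
time_s: 8.3
eef_pos: [547.5, -259.4, 110.3]
ee_rot: [-0.0, 0.984, 0.178, -0.0]
force: [-0.3, 0.3, -1.3]
grip_width: 0.646
grip_force: 21.5
```

```bash
python3 - <<'E'
from m import *
c=ctrl.capture("wrist"); cv2.imwrite("pics/w3.png",c["img"][:,:,::-1])
rel([547,-261,18])
r=blob(c["img"],(0,150,40),(8,255,255),(240,130,400,320),True);print(cv2.boundingRect(r),circ(c,r,170))
m=blob(c["img"],(5,90,40),(22,255,255),(100,50,520,390));print(cv2.boundingRect(m),circ(c,m,6))
E
```

```text
t 8.35 pos [ 547.5 -259.5  110.4] z [-0.e+00  1.e-04 -1.e+00] F [-0.4 -0.2 -1.3] grip 0.6523228588775812 21.53641104698181 j [-0.64  0.6   1.39  0.    1.15  0.58]
rel cm [-0.1   0.13  9.24]
(257, 248, 130, 72) [ 556.8 -255.8   23.7  561.4 -254.1   19.6]
(271, 138, 108, 99) [ 537.7 -263.5   59.   547.2 -261.9   48.1]
```

View pics/w3.png

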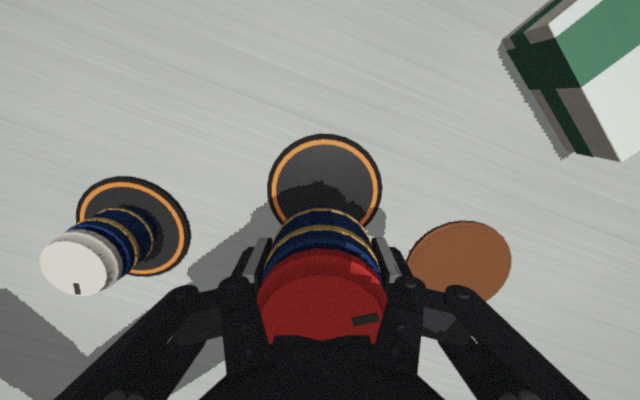

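In the wrist view the cup is upright and held, with the lid spanning columns 257 to 387. The mat circle is centred at column 324, laterally aligned. I'll lower to just above contact, which I expect at TCP z of about 16.5.

Call:
step_arm(
  increments=[
    [[-0.1,0.1,1],[0,0,0],50],
    [[-0.2,0.1,3],[0,0,0],50],
    [[-0.2,0.1,5],[0,0,0],50],
    [[-0.2,0.1,7],[0,0,0],50],
    [[-0.2,0.1,8],[0,0,0],50],
    [[-0.2,0.1,8.7],[0,0,0],50],
    [[-0.2,0.1,9.1],[0,0,0],50],
    [[-0.2,0.1,9.1],[0,0,0],50],
  ],
)

```text
time_s: 9.35
eef_pos: [545.9, -261.9, 19.4]
ee_rot: [0.0, 0.984, 0.177, 0.0]
force: [-0.6, 0.2, -1.5]
grip_width: 0.65
grip_force: 21.6
```

Call:
step_arm(
  increments=[
    [[0,0,0.05],[0,0,0],50],
    [[0,0,0.1],[0,0,0],50],
    [[0,0,0.1],[0,0,0],50],
  ],
)

```text
time_s: 9.72
eef_pos: [545.9, -261.9, 18.4]
ee_rot: [0.0, 0.984, 0.177, 0.0]
force: [0.5, 0.2, 0.1]
grip_width: 0.65
grip_force: 21.6
```

Call:
step_arm(
  increments=[
    [[0,0,0.05],[0,0,0],50],
    [[0,0,0.05],[0,0,0],50],
  ],
)

```text
time_s: 9.98
eef_pos: [545.8, -261.9, 17.8]
ee_rot: [-0.0, 0.984, 0.177, -0.0]
force: [-1.1, 0.8, -1.4]
grip_width: 0.657
grip_force: 21.6
```

Call:
step_arm(
  increments=[
    [[0,0,0.05],[0,0,0],50],
    [[0,0,0.05],[0,0,0],50],
  ],
)

```text
time_s: 10.22
eef_pos: [545.8, -261.8, 17.3]
ee_rot: [-0.0, 0.984, 0.177, -0.0]
force: [-0.6, -0.7, -0.1]
grip_width: 0.648
grip_force: 21.6
```

Call:
step_arm(
  increments=[
    [[0,0,0.05],[0,0,0],50],
    [[0,0,0.05],[0,0,0],50],
  ],
)

```text
time_s: 10.48
eef_pos: [545.8, -261.8, 16.7]
ee_rot: [-0.0, 0.984, 0.177, -0.0]
force: [-0.1, -0.2, -1.2]
grip_width: 0.647
grip_force: 21.6
```

Call:
step_arm(
  increments=[
    [[0,0,0.03],[0,0,0],50],
    [[0,0,0.03],[0,0,0],50],
  ],
)

```text
time_s: 10.72
eef_pos: [545.8, -261.9, 16.6]
ee_rot: [0.0, 0.984, 0.177, 0.0]
force: [0.3, 1.4, 0.4]
grip_width: 0.652
grip_force: 21.6
```

Call:
step_arm(
  increments=[
    [[0,0,0.04],[0,0,0],50],
    [[0,0,0.04],[0,0,0],50],
  ],
)

```text
time_s: 10.98
eef_pos: [545.9, -261.9, 16.6]
ee_rot: [0.0, 0.984, 0.177, 0.0]
force: [-2.8, 1.8, 5.5]
grip_width: 0.653
grip_force: 22.0
```

```bash
python3 - <<'E'
from m import *
for i in range(5): ctrl.capture("side"); s=ctrl.sense(); print(s["eef_pos"][2],s["force"])
E
```

```text
16.545681792652836 [-3.6159943   1.63641715  5.11317969]
16.546347894072476 [-2.38909162  0.78407132  5.24565096]
16.570135437283632 [-2.86912363  1.18798811  5.67448366]
16.579905360826487 [-2.29386342  2.26762071  5.25270409]
16.557607119113573 [-2.00052382  1.91135847  4.52278459]
```

The cup is on the mat with about 5 N of contact force. I'll open slowly and rise.

Call:
step_arm(
  increments=[
    [[0,0,0],[0,0,0],66],
    [[0,0,0],[0,0,0],70],
    [[0,0,0],[0,0,0],75],
    [[0,0,0],[0,0,0],82],
    [[0,0,0],[0,0,0],90],
    [[0,0,0],[0,0,0],100],
    [[0,0,0],[0,0,0],100],
    [[0,0,0],[0,0,0],100],
  ],
)

```text
time_s: 12.22
eef_pos: [545.8, -261.9, 16.1]
ee_rot: [-0.0, 0.984, 0.177, -0.0]
force: [0.6, 0.3, -0.5]
grip_width: 0.997
grip_force: 0.0
```

Call:
step_arm(
  increments=[
    [[0,0,-0.5],[0,0,0],100],
    [[0,0,-2],[0,0,0],100],
    [[0,0,-4],[0,0,0],100],
    [[0,0,-7],[0,0,0],100],
    [[0,0,-10],[0,0,0],100],
    [[0,0,-14],[0,0,0],100],
    [[0,0,-17],[0,0,0],100],
    [[0,0,-18],[0,0,0],100],
  ],
)

```text
time_s: 13.22
eef_pos: [546.3, -262.1, 198.8]
ee_rot: [0.001, 0.984, 0.177, 0.001]
force: [0.3, -0.2, 0.1]
grip_width: 0.999
grip_force: 0.0
```

```bash
python3 - <<'E'
from m import *
c=ctrl.capture("wrist"); cv2.imwrite("pics/w4.png",c["img"][:,:,::-1])
rel([547,-261,200])
r=blob(c["img"],(0,150,40),(8,255,255),(240,100,400,320),True);print(cv2.boundingRect(r),circ(c,r,75))
m=blob(c["img"],(5,90,40),(22,255,255),(240,80,400,320));print(cv2.boundingRect(m),circ(c,m,6))
E
```

```text
t 13.275 pos [ 546.3 -262.1  198.7] z [ 0.0029 -0.0022 -1.    ] F [0.2 0.1 1.5] grip 0.9994712832302274 0.0 j [-0.64  0.51  1.29  0.    1.33  0.57]
rel cm [ 0.11 -0.08 -0.13]
(294, 158, 53, 50) [ 546.1 -261.8   27.2  546.4 -261.6   26.1]
(280, 126, 83, 77) [ 545.9 -262.5   51.4  545.7 -262.7   48.4]
```

View pics/w4.png

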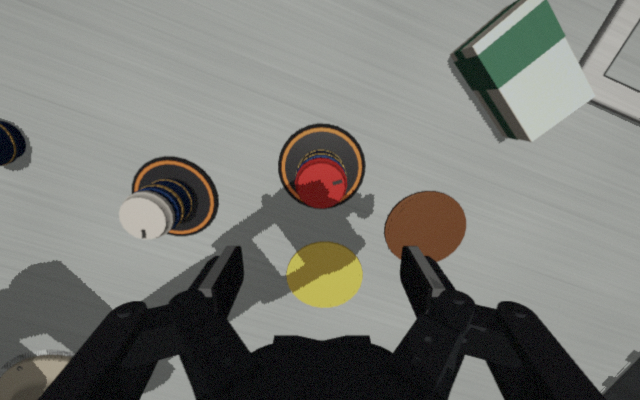

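The cup stands upright on the orange-ringed mat, with its lid at (321,183) and the mat centre at about (321,165). In world coordinates it is within about 1 mm of the mat's centre, and the gripper is clear of it.

```bash
python3 -c "
from rig import ctrl
print(ctrl.finish_job())"
```

```text
the job is handed in; nothing more can be done
None
```

I set the red-lid cup down upright on the free orange-ringed mat, about 1 mm off centre by the wrist camera, gripping it at no more than about 22 N and not touching the other cups. I handed the job in at about 13 s; no verdict came back.

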